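# Set the gauge arm over the workpiece and hold it

## Robot

A 7-joint arm with a two-finger parallel gripper is mounted at the origin on a cart in front of the work surface, level with it; the furniture and walls round the work are solid. World frame = base frame: x ahead of the robot, y to its left, z up, the work surface at z = 0. Lengths are in m, angles in rad, forces in N, time in s.
With the tool pointing down it reaches from about 0.425 to 0.875 m from the base axis. Payload 4.7 kg.
Tool frame: the origin (TCP) lies at the very end of the fingers, on their centre line; the grasp point (between the pads) lies 19 mm behind it; z points along the fingers, y is the line along which they close (so a half turn about z gives the same grasp; the last joint's range is limited). The gripper opens to 85 mm and grips with 20 to 120 N. Pads are 22 mm wide; open, the fingers measure 114 mm over their backs; the gripper's body (76 mm by 85 mm) begins 54 mm behind the grasp point. The pads swing forward as they close: fully open they stand 13 mm farther back than shut.
Start: joints at [-1.156, 0.321, -0.07, 1.45, 0.023, 1.371, -0.057], TCP at [0.254, 0.598, 0.231] pointing down, gripper open.
Joint ranges: [-2.86, 2.86], [-0.3, 2.09], [-1.38, 1.24], [0.06, 2.45], [-1.56, 4.7], [0.09, 2.05], [-2.69, 2.69]. Speed limits (rad/s): [2.57, 2.57, 3.14, 3.14, 3.14, 3.14, 3.14].

## Interface

Orientations are given as a rotation vector (axis times angle).
In Python, from cell import robot gives the robot as it stands. Calls block until the motion is done:
- robot.move_ptp(position, orientation): joint-space move of the TCP to a pose.
- robot.line_to(position, speed=0.15, rot=None, until_force=None): straight line of the TCP; rot=None keeps the orientation; speed is the mean speed in m/s. With until_force (N) it stops when the force on the tool has changed by that much, and returns True; else False.
- robot.move_j(angles): joint-space move.
- robot.command_gripper(opening, strength=None): finger opening in m; strength is the grip in N (None keeps the last); returns when the fingers have stopped.
- robot.sleep(seconds).
- robot.solve_ik(position, orientation): joint angles nearest the present ones, or None.
- robot.sense(): the state.
- robot.capture(name): name is "scene" or "top" or "wrist"; returns the picture (384x512x3 uint8, red, green, blue); there is no depth.
- robot.camera_info(name): a dict with "K" (3x3 intrinsics, pixels), "R" (3x3) and "t" (3): a world point X has camera coordinates R X + t. Camera axes: x right, y down, z forward; pixel columns grow to the right and rows downward; lengths in m; the calibration is good to about 2 mm. A picture is of the moment at which its call begins: read the wrist's pose just before it. camera_info takes no time and is no camera call; for the wrist camera it gives the pose at the moment of the call.
A pose or a line that the arm cannot do raises robot.PlanningError and nothing moves.
- robot.sign_off(): hands the job in; it is judged then, once.
The state is a dict: "clock": time; "joint_pos": joint angles; "qvel": joint speeds; "joint_efforts": joint torques, N m; "ee_pos": TCP position; "eef_rot": TCP orientation; "ft_force": force on the tool from outside, world axes, zero at the start; "wrist_torque": the same for the moment, N m; "gripper_width": finger opening in m; "gripper_force": force on a finger pad.
Only numpy, scipy, OpenCV 4.12 (cv2) and the standard library are available. Lean on these libraries where they do the work, as an engineer would, in place of code of your own. Each camera call takes 0.05 s, during which the arm holds its last target. There are 200 camera calls.

## Task

Lay the long square-section wood offcut along the narrow raised rail of the marking-out fixture, flat, centred across the rail, with one end up close to (within about a centimetre of) the steel end stop, and let go of it. Then take hold of the telescoping gauge arm by its head so that the lock button in the head's side is squeezed in, pull the arm out until its pointer blade stands right over the ridge of the small saddle clamped on the scale, and hold it still there: a spring draws the arm back, so finish still gripping the head with the button squeezed in. Leave the other loose things on the bench where they are.

Things in the scene. Friction and masses are not known exactly. Their poses are not given: they have to be found in the camera images.
- fixture: Marking-out fixture, fixed to the bench; origin under its plywood board (12 mm thick, x -115 to +90, y -90 to +140 mm, a tail on to y +290 at x > 20). Front (-x): rail with end stop. Middle: scale bar along y, x -12 to +10, y -89 to +133, top z 83, a tick every 10 mm, longer every 50. Back: square sleeve, x +39 to +71, y +140 to +290, top z 131; the gauge arm slides out of it to -y, at most 150 mm.
- rail_top (a point): Middle of the top face of the wooden rail, 50 mm above the bench; axes as the fixture's. The rail runs along y: 120 mm long, 22 mm wide in x. An offcut laid along y with its centre above this point has its end 5 mm short of the end stop.
- end_stop (a point): Face of the steel end stop toward the rail, at the height of the rail's top, 85 mm to +y of the rail's middle; axes as the fixture's. The stop is a plate 50 mm wide in x, 8 mm thick, standing 17 mm higher than the rail.
- long_offcut_center (a point): Centre of the long wood offcut, a loose plain softwood bar 160 mm (its x) x 42 mm (y) x 39 mm (z), about 0.13 kg, lying on the bench; its two ends are alike.
- long_offcut: The same long offcut; origin at the centre of its underside.
- gauge_arm: Telescoping gauge arm; origin on its rod's axis, mid-head, 115 mm above the bench; axes as the fixture's. Head: dark steel block 36 mm (x) x 34 mm (y), z -13 to +57. A pointer blade (3 mm thick in y, z -11 to +1) reaches from the head to x -160, over scale and rail, 15 mm above a laid offcut. A spring pulls the arm home with 4 to 6 N; let go, it runs back. Locked at home while the button is out.
- lock_button (a joint): Lock button, a black ribbed pad 24 mm (y) x 30 mm (z) on the head's -x side, facing the robot, centred 33 mm above the arm's origin, 7 mm proud. Value: how far it is in, 0 to 0.005 m; the arm can slide from 0.003 on. It springs out: 3 N starts it, 6 N presses it home. Pinching the head across x presses it (43 mm over head and button when out, 38 mm when in).
- head_grip (a point): Point for pinching the head across x: level with the button's centre, half-way between the pressed button's face and the head's back face, 24 mm below the head's top; 148 mm above the bench. At home before the pull; moves with the arm. Below it only the blade (top 32 mm lower) is near the fingers.
- pointer (a point): Lower edge of the pointer blade, where it crosses the scale; moves with the arm; axes as the fixture's.
- set_mark (a point): Top of the ridge of the dark steel saddle clamped on the scale: saddle 29 mm (x) x 12 mm (y), ridge 2 mm thick in y, its top 11 mm above the scale and 10 mm below the blade; axes as the fixture's. The arm is set when the pointer has this point's y in the fixture's axes, which takes 70 to 130 mm of pull to -y.
- flat_offcut: Another wood offcut, flat, 90 x 60 x 18 mm, loose: not the workpiece. Origin under its centre.
- multimeter: A multimeter lying face up, 144 x 70 x 40 mm, loose, to be left alone. Origin under its centre.
- tape_measure: A tape measure standing on edge, 36 x 91 x 68 mm, loose, to be left alone. Origin under its centre.
Things that resemble listed ones, but are neither listed nor needed, are in the scene too. Of the things that look like the long_offcut, take the one that is farthest to the robot's right at the start.

How it is judged:
On the way, in this order (a step that is already met when the one before it is completed fails the run):
1. the long offcut lies at rest on the rail, let go (x of long_offcut_center in the frame of fixture between -0.095 and -0.075 m and y of long_offcut_center in the frame of fixture between -0.01 and 0.007 m and z of long_offcut_center in the frame of fixture between 0.065 and 0.0735 m and angle between long_offcut_center's own z axis and vertical below 0.07 rad and angle between the x axis of long_offcut_center and the y axis of fixture, either way round below 0.12 rad and contact force between the fingers and long_offcut below 0.1 N and linear speed of long_offcut below 0.02 m/s), for 0.3 s.
2. the lock button is squeezed in with the arm still at home (value of joint lock_button above 0.003 m and y of pointer in the frame of fixture above 0.112 m), for 0.1 s.
At the end, for the whole second after the job is handed in: The gripper holds the arm head (over 5 N), button in over 3 mm, pointer within 4 mm of the set mark and still; the long offcut lies released on the rail, level within 4 deg, within 10 mm of its centre line, parallel within 7 deg, its end less than 15 mm from the end stop (all of step 1 and y of pointer in the frame of set_mark between -0.004 and 0.004 m and value of joint lock_button above 0.003 m and contact force between the fingers and gauge_arm above 5 N and linear speed of gauge_arm below 0.01 m/s); the arm keeps its last pose, push and grip.
It fails at once if another loose thing on the bench is shoved more than 3 cm (distance of any of flat_offcut, multimeter, tape_measure from where it was at the start of the episode above 0.03 m).
It also fails if it takes over 43 s, if anything falls off the work surface, if the arm or the gripper's body presses on something with over 40 N, if the wrist force passes 120 N, or if a joint passes its speed limit or range.

## Working session

There is one attempt and no reset: what is moved stays moved. The work goes in short steps, each a Python script; the robot and the scene stay as the last script left them, time stands still between calls to the robot, and variables do not carry over. Pictures are saved under pics/ and viewed, at most 10 in all, crops included, and the job is handed in when it is done.

```bash
ls; mkdir -p pics; python3 - <<'E'
from cell import robot
import cv2,numpy as np
ims=[]
for n in("scene","top","wrist"):
    c=robot.camera_info(n);print(n,np.round(c["K"],1).tolist(),np.round(c["R"],3).tolist(),np.round(c["t"],3).tolist())
    im=robot.capture(n)[:,:,::-1];cv2.imwrite(f"pics/{n}0.png",im)
print(robot.sense())
E
```

```text
pics
scene [[379.5, 0.0, 253.0], [0.0, 379.5, 193.4], [0.0, 0.0, 1.0]] [[-0.808, -0.589, -0.015], [-0.447, 0.63, -0.635], [0.383, -0.506, -0.772]] [0.463, 0.413, 0.818]
top [[423.3, 0.0, 254.4], [0.0, 423.3, 190.1], [0.0, 0.0, 1.0]] [[-0.017, -1.0, 0.004], [-0.993, 0.017, -0.117], [0.117, -0.006, -0.993]] [-0.065, 0.619, 1.063]
wrist [[270.6, 0.0, 253.6], [0.0, 270.6, 195.7], [0.0, 0.0, 1.0]] [[0.389, 0.921, -0.002], [0.886, -0.374, 0.273], [0.251, -0.108, -0.962]] [-0.65, -0.036, 0.378]
{'clock': 0.15, 'joint_pos': array([-1.15588095,  0.32164771, -0.07009109,  1.4514076 ,  0.02262456,
        1.37077601, -0.05692946]), 'qvel': array([-0.00020073, -0.00215398, -0.00179778, -0.00282045,  0.00159083,
       -0.00034538,  0.0013137 ]), 'joint_efforts': array([-2.55155992e-04, -4.94093013e+01, -3.82941999e-01, -3.14689457e+01,
        1.30212246e-02,  8.17084598e-03, -2.81856330e-05]), 'ee_pos': array([0.25349883, 0.59809235, 0.23047161]), 'eef_rot': array([-6.25347404e-01, -3.07853742e+00,  2.26290756e-03]), 'ft_force': array([-0.68909066, -0.14998286, -0.80658988]), 'wrist_torque': array([0.03669776, 0.03981061, 0.02643306]), 'gripper_force': 0.0, 'gripper_width': 0.085580038444765}
```

View pics/scene0.png

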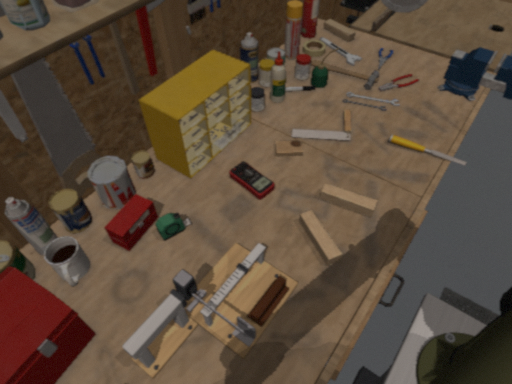

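View pics/top0.png

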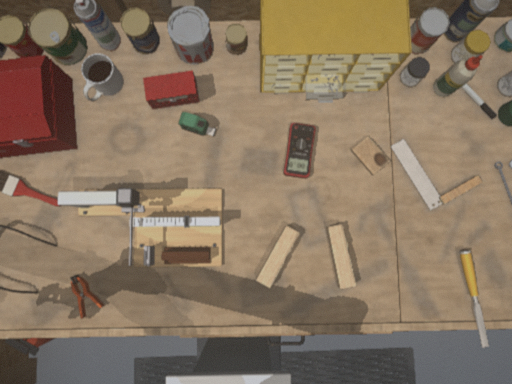

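The scene view shows two bars at (321,236) and (348,200), with the fixture at (215,300). The top view shows the same bars at (278,256) and (341,254). The fixture spans u 57–222 and v 188–265, with its rail at (186,255), stop at (149,255) and blade at u≈130. The robot's right is −y, which is image right, so the bar at (341,254) fits. I'll confirm that in an enlarged crop.

```bash
python3 - <<'E'
import cv2
a=cv2.imread("pics/top0.png")[175:300,100:365]
b=cv2.resize(a,None,fx=3,fy=3,interpolation=cv2.INTER_CUBIC);cv2.imwrite("pics/top0c.png",b)
E
```

```text
(no output)
```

View pics/top0c.png

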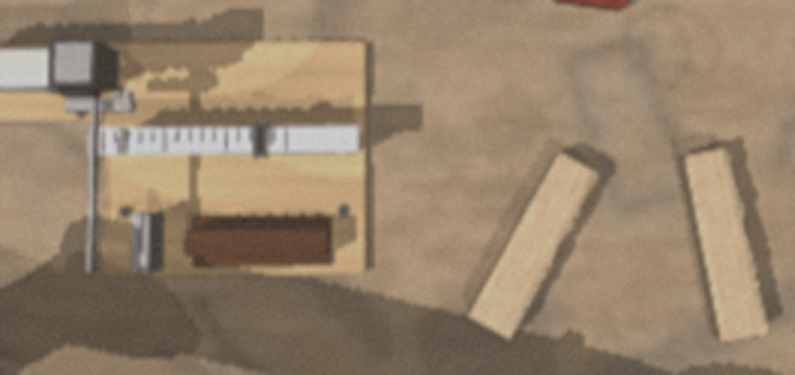

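The crop shows two like bars, left at crop (537,245) and right at (728,245), which is top px (343,257). The right one is farthest to −y, so it's the workpiece. The saddle is at crop (261,139), the rail at (260,243), the stop at (150,240) and the head at (82,65). Next I measure by masks in both views.

```bash
cat > h.py <<'E'
import numpy as np, cv2
def ray(c,p):
    R=np.array(c["R"]);d=R.T@np.linalg.solve(np.array(c["K"]),[p[0],p[1],1.]);return -R.T@np.array(c["t"]),d/np.linalg.norm(d)
def plane(c,p,z):
    o,d=ray(c,p);return o+d*(z-o[2])/d[2]
def tri(cps):
    A=np.zeros((3,3));b=np.zeros(3);L=[]
    for c,p in cps:
        o,d=ray(c,p);M=np.eye(3)-np.outer(d,d);A+=M;b+=M@o;L.append((o,d))
    X=np.linalg.solve(A,b);return X,max(np.linalg.norm(np.cross(X-o,d)) for o,d in L)
def proj(c,X):
    q=np.array(c["K"])@(np.array(c["R"])@np.array(X)+np.array(c["t"]));return q[:2]/q[2]
def blobs(im,lo,hi,roi,amin=60):
    """roi u0,v0,u1,v1 ; HSV range -> list of (area, minAreaRect, boxpts, contour) largest first"""
    hsv=cv2.cvtColor(im,cv2.COLOR_BGR2HSV);m=cv2.inRange(hsv,np.array(lo),np.array(hi))
    k=np.zeros_like(m);k[roi[1]:roi[3],roi[0]:roi[2]]=255;m&=k
    m=cv2.morphologyEx(m,cv2.MORPH_OPEN,np.ones((2,2),np.uint8));m=cv2.morphologyEx(m,cv2.MORPH_CLOSE,np.ones((3,3),np.uint8))
    cs,_=cv2.findContours(m,cv2.RETR_EXTERNAL,cv2.CHAIN_APPROX_NONE);out=[]
    for c in cs:
        a=cv2.contourArea(c)
        if a>amin: r=cv2.minAreaRect(c);out.append((a,r,cv2.boxPoints(r),c))
    return sorted(out,key=lambda t:-t[0])
E
python3 - <<'E'
from cell import robot
import cv2,numpy as np
from h import *
np.set_printoptions(precision=4,suppress=True)
T=robot.camera_info("top");S=robot.camera_info("scene")
t=cv2.imread("pics/top0.png");s=cv2.imread("pics/scene0.png")
for n,im,ps in(("t",t,[(343,257),(330,270),(165,235),(190,256),(205,222),(186,221)]),("s",s,[(350,198),(330,220),(232,285),(268,300),(230,285)])):
    h=cv2.cvtColor(cv2.GaussianBlur(im,(3,3),0),cv2.COLOR_BGR2HSV);print(n,[(p,h[p[1],p[0]].tolist()) for p in ps])
def show(n,im,c,lo,hi,roi,z):
    for a,r,b,k in blobs(im,lo,hi,roi)[:2]:
        print(n,a,np.round(b,1).tolist(), "centre",np.round(plane(c,r[0],z),4), "box",np.round([plane(c,p,z)[:2] for p in b],4).tolist())
show("bar top",t,T,(8,40,165),(25,160,255),(318,212,362,296),.039)
show("bar scene",s,S,(8,40,165),(25,160,255),(310,175,385,225),.039)
show("rail top",t,T,(0,80,30),(12,255,140),(155,240,220,268),.05)
show("rail sc",s,S,(0,80,30),(12,255,140),(240,265,295,335),.05)
show("scale top",t,T,(0,0,150),(179,50,255),(132,212,224,232),.083)
show("sleeve top",t,T,(0,0,150),(179,50,255),(50,185,128,212),.131)
E
```

```text
t [((343, 257), [18, 73, 198]), ((330, 270), [16, 77, 162]), ((165, 235), [17, 88, 160]), ((190, 256), [11, 110, 100]), ((205, 222), [120, 4, 205]), ((186, 221), [15, 32, 79])]
s [((350, 198), [16, 93, 150]), ((330, 220), [16, 95, 124]), ((232, 285), [13, 21, 144]), ((268, 300), [10, 171, 61]), ((230, 285), [13, 20, 155])]
bar top 855.0 [[328.1000061035156, 228.3000030517578], [343.3999938964844, 225.0], [356.6000061035156, 286.8999938964844], [341.29998779296875, 290.1000061035156]] centre [ 0.4408 -0.2962  0.039 ] box [[0.5156, -0.2626], [0.5233, -0.3022], [0.3671, -0.3292], [0.3597, -0.2902]]
bar top 138.0 [[328.0, 222.1999969482422], [329.70001220703125, 211.8000030517578], [358.70001220703125, 216.60000610351562], [357.0, 227.0]] centre [ 0.5377 -0.3028  0.039 ] box [[0.5313, -0.263], [0.5579, -0.2684], [0.5442, -0.3427], [0.5176, -0.3371]]
rail top 424.0 [[162.5, 262.5], [163.39999389648438, 248.60000610351562], [210.6999969482422, 251.6999969482422], [209.8000030517578, 265.5]] centre [0.4493 0.0981 0.05  ] box [[0.437, 0.1585], [0.4713, 0.1565], [0.4617, 0.0375], [0.4274, 0.0
[... 316 characters left out ...]
 [184.0, 227.0], [134.0, 227.0]] centre [0.5358 0.161  0.083 ] box [[0.5479, 0.2226], [0.5458, 0.0995], [0.5237, 0.0995], [0.5258, 0.2222]]
scale top 232.5 [[190.0, 217.0], [220.0, 217.0], [220.0, 226.0], [190.0, 226.0]] centre [0.5364 0.0478 0.083 ] box [[0.5481, 0.0848], [0.5468, 0.0108], [0.5247, 0.011], [0.5259, 0.0847]]
sleeve top 735.0 [[59.0, 192.0], [116.0, 192.0], [116.0, 205.0], [59.0, 205.0]] centre [0.5931 0.3196 0.131 ] box [[0.6097, 0.3874], [0.6075, 0.2528], [0.5766, 0.2521], [0.5789, 0.3863]]
sleeve top 88.0 [[120.0, 191.0], [128.0, 191.0], [128.0, 202.0], [120.0, 202.0]] centre [0.5964 0.2336 0.131 ] box [[0.6097, 0.2433], [0.6094, 0.2244], [0.5832, 0.224], [0.5835, 0.2428]]
```

```bash
cat >> h.py <<'E'
from scipy.spatial.transform import Rotation
def down(a):
    """tool down, tool y at world angle a in xy"""
    y=np.array([np.cos(a),np.sin(a),0]);z=np.array([0,0,-1.]);return Rotation.from_matrix(np.c_[np.cross(y,z),y,z]).as_rotvec()
E
python3 - <<'E'
from cell import robot
import cv2,numpy as np,json
from h import *
np.set_printoptions(precision=3,suppress=True)
for n,p,a in(("placeA",(.452,.098,.06),0),("placeB",(.452,.098,.06),np.pi),("headA",(.592,.223,.13),0),("headB",(.592,.223,.13),np.pi),("pick+",(.441,-.296,.004),.175+np.pi/2),("pick-",(.441,-.296,.004),.175-np.pi/2)):
    print(n,robot.solve_ik(p,down(a)))
a=np.pi
if robot.solve_ik((.47,.12,.2),down(a)) is None: a=0
for i,p in enumerate([(.47,.17,.20),(.47,.05,.20)]):
    robot.move_ptp(p,down(a)); robot.sleep(.15)
    c=robot.camera_info("wrist");im=robot.capture("wrist")[:,:,::-1]
    cv2.imwrite(f"pics/w{i}.png",im);json.dump({k:np.array(c[k]).tolist() for k in("K","R","t")},open(f"w{i}.json","w"))
    print(robot.sense()["clock"],robot.sense()["ee_pos"])
cv2.imwrite("pics/w01.png",np.hstack([cv2.imread("pics/w0.png")[:,:],cv2.imread("pics/w1.png")])[:, :])
E
python3 -c "
import cv2;a=cv2.imread('pics/w01.png');cv2.imwrite('pics/w01s.png',cv2.resize(a,(800,300)))"
```

```text
placeA [-0.669  0.086  0.416  2.107 -0.043  0.956 -0.231]
placeB [ 0.816  0.258 -1.169  2.063  0.283  0.995  2.644]
headA [-0.695  0.359  0.363  1.634 -0.136  1.173 -0.3  ]
headB [ 0.441  0.648 -1.18   1.592  0.614  1.322  2.317]
pick+ [ 0.933  0.339 -0.443  1.958  0.185  0.884  2.14 ]
pick- [-0.368  0.533  1.094  2.001 -0.583  0.963 -0.373]
2.1 [0.47  0.171 0.2  ]
2.85 [0.47  0.051 0.2  ]
```

View pics/w0.png

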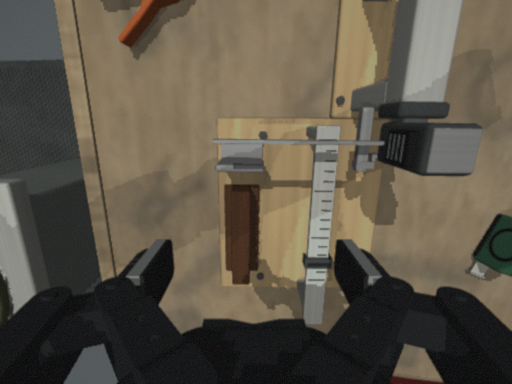

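View pics/w1.png

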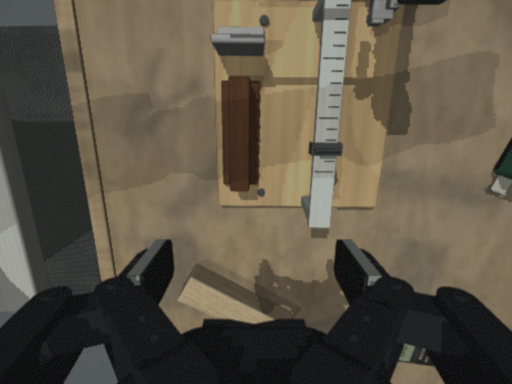

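w0 and w1 (image right = +x, up = +y) show the rail's lighter top face at (241,234) and (239,133). The saddle is at (317,260) and (326,148), the stop at (240,167) and (239,38), the blade at v≈142 in w0, and the head and button at (430,148) and (396,148). Now I refine by masks and triangulate.

```bash
python3 - <<'E'
import cv2,numpy as np,json
from h import *
np.set_printoptions(precision=4,suppress=True)
C=[json.load(open(f"w{i}.json")) for i in(0,1)];I=[cv2.imread(f"pics/w{i}.png") for i in(0,1)]
G=[cv2.GaussianBlur(cv2.cvtColor(i,cv2.COLOR_BGR2GRAY),(3,3),0) for i in I]
print("rail profiles",G[0][220,218:266].tolist(),G[1][110,218:266].tolist())
print("saddle col",G[0][245:275,318].tolist(),G[1][135:165,326].tolist())
R=[]
for i,roi in((0,(215,175,268,292)),(1,(215,68,268,200))):
    h=cv2.cvtColor(I[i],cv2.COLOR_BGR2HSV);k=h[roi[1]:roi[3],roi[0]:roi[2]];br=k[(k[...,1]>100)&(k[...,0]<14)&(k[...,2]<140)][:,2]
    th,_=cv2.threshold(br.reshape(-1,1),0,255,cv2.THRESH_OTSU)
    b=blobs(I[i],(0,100,int(th)),(13,255,140),roi)[0];print(th,b[0],b[1],np.round(plane(C[i],b[1][0],.05),4));R.append((C[i],b[1][0]))
print("rail",tri(R))
print("saddle",tri([(C[0],(317,260)),(C[1],(326,148))]))
for i,roi in((0,(296,148,345,326)),(1,(300,0,352,230))):
    for b in blobs(I[i],(0,0,150),(179,45,255),roi)[:2]:
        c=b[3][:,0];l=cv2.fitLine(b[3],cv2.DIST_HUBER,0,.01,.01).ravel();bp=b[2]
        print("scale",i,b[0],np.round([plane(C[i],p,.083)[:2] for p in bp],4).tolist(), 'dir',(plane(C[i],l[2:]+40*l[:2],.083)-plane(C[i],l[2:]-40*l[:2],.083))[:2])
E
```

```text
rail profiles [102, 103, 109, 116, 118, 113, 94, 69, 54, 50, 50, 50, 49, 47, 48, 48, 48, 48, 48, 48, 49, 50, 50, 50, 50, 50, 50, 50, 50, 50, 48, 41, 33, 31, 31, 31, 31, 33, 35, 41, 56, 86, 114, 127, 132, 138, 142, 142] [120, 120, 110, 87, 63, 52, 50, 50, 51, 49, 45, 45, 48, 50, 49, 48, 48, 48, 48, 49, 50, 51, 51, 51, 50, 49, 50, 51, 51, 49, 44, 37, 33, 32, 32, 32, 31, 32, 32, 34, 41, 60, 90, 116, 127, 128, 126, 124]
saddle col [155, 141, 146, 162, 172, 174, 174, 172, 159, 134, 125, 129, 109, 78, 64, 65, 65, 57, 46, 39, 41, 51, 70, 106, 144, 149, 126, 123, 148, 168] [157, 158, 157, 146, 125, 116, 121, 110, 82, 64, 60, 59, 56, 52, 53, 52, 46, 41, 44, 55, 70, 86, 98, 114, 128, 123, 115, 131, 149, 155]
56.0 1914.0 ((238.0, 235.0), (98.0, 24.0), 90.0) [0.4524 0.1103 0.05  ]
55.0 2769.5 ((241.5, 134.0), (114.0, 37.0), 90.0) [0.4577 0.106  0.05  ]
rail (array([0.4545, 0.1056, 0.0396]), np.float64(0.0027411893483549215))
saddle (array([0.5395, 0.0948, 0.0801]), np.float64(0.0003743114281783861))
scale 0 1056.0 [[0.5286, 0.1002], [0.5305, 0.1714], [0.5506, 0.1695], [0.5502, 0.098]] dir [0.0063 0.086 ]
scale 0 377.5 [[0.5295, 0.1995], [0.5498, 0.1996], [0.552, 0.1737], [0.5312, 0.1736]] dir [0.0252 0.0734]
scale 1 1810.5 [[0.528, 0.1243], [0.5302, 0.2018], [0.5506, 0.2002], [0.5503, 0.1225]] dir [-0.0006  0.0656]
scale 1 1038.5 [[0.528, 0.0145], [0.529, 0.0709], [0.5496, 0.0692], [0.5498, 0.0127]] dir [0.0065 0.0829]
```

```bash
python3 - <<'E'
import cv2,numpy as np,json
from h import *
np.set_printoptions(precision=4,suppress=True)
C=[json.load(open(f"w{i}.json")) for i in(0,1)];G=[cv2.cvtColor(cv2.imread(f"pics/w{i}.png"),cv2.COLOR_BGR2GRAY) for i in(0,1)]
for i,(a,b) in enumerate([((176,192),(274,292)),((66,86),(180,198))]):
    for u in(235,243): print(i,u,a[0],G[i][a[0]:a[1],u].tolist(),b[0],G[i][b[0]:b[1],u].tolist())
def pr(n,p0,p1): X,e=tri([(C[0],p0),(C[1],p1)]);print(n,X,e)
pr("rail far end",(241,184.5),(239,76.5)); pr("rail near end",(240.5,283.5),(239,190.5))
pr("rail mid x",(240.2,234),(238.8,133.2))
pr("scale near end R",(323,323),(330,222))
for n,(i,z,p) in {"far0":(0,.05,(241,184.5)),"near0":(0,.05,(240.5,283.5)),"far1":(1,.05,(239,76.5)),"near1":(1,.05,(239,190.5)),"stop0":(0,.067,(240,168)),"stop1":(1,.067,(240,40))}.items(): print(n,plane(C[i],p,z))
print("stop col",G[0][138:184,235].tolist(),G[1][22:60,235].tolist())
print("button/head row 148",G[0][148,370:485].tolist())
E
```

```text
0 235 176 [82, 82, 83, 81, 84, 83, 83, 79, 53, 30, 30, 32, 34, 33, 38, 43] 274 [54, 51, 52, 53, 50, 52, 52, 56, 53, 59, 93, 126, 123, 119, 117, 118, 120, 119]
0 243 176 [81, 80, 81, 80, 81, 81, 83, 78, 57, 37, 28, 33, 35, 30, 29, 41] 274 [55, 52, 49, 48, 49, 42, 39, 35, 44, 52, 95, 128, 123, 122, 121, 124, 121, 120]
1 235 66 [99, 100, 101, 100, 98, 101, 99, 100, 98, 83, 65, 53, 53, 53, 54, 53, 54, 54, 55, 55] 180 [46, 51, 53, 54, 56, 53, 55, 53, 52, 49, 61, 103, 137, 146, 145, 145, 145, 143]
1 243 66 [98, 99, 97, 97, 100, 98, 98, 99, 96, 78, 64, 58, 59, 62, 58, 60, 61, 61, 62, 59] 180 [51, 52, 54, 56, 51, 53, 54, 53, 53, 54, 55, 73, 91, 97, 96, 97, 95, 95]
rail far end [0.4549 0.1654 0.0262] 0.00043236328949528046
rail near end [0.4544 0.0438 0.0477] 0.00016011776748252194
rail mid x [0.4543 0.1062 0.0379] 6.982941808121171e-05
scale near end R [0.5473 0.0232 0.0914] 0.0007957517269902632
far0 [0.4564 0.1711 0.05  ]
near0 [0.4546 0.0453 0.05  ]
far1 [0.4557 0.1621 0.05  ]
near1 [0.4543 0.0444 0.05  ]
stop0 [0.4564 0.1926 0.067 ]
stop1 [0.4578 0.1904 0.067 ]
stop col [134, 106, 126, 1
[... 194 characters left out ...]
 155, 153, 147, 132, 137, 146, 149, 149, 149, 144, 128, 97, 86, 87, 99, 128, 136, 129, 108, 80, 60, 42, 45, 45, 42, 45, 45, 45, 43, 42, 42, 45, 60, 90, 102, 102, 103]
button/head row 148 [81, 82, 84, 83, 84, 85, 82, 77, 51, 32, 26, 23, 20, 27, 22, 24, 14, 36, 48, 56, 35, 32, 53, 63, 37, 28, 41, 45, 32, 21, 31, 52, 62, 39, 18, 11, 16, 20, 25, 25, 22, 22, 25, 23, 27, 20, 21, 28, 28, 26, 31, 33, 36, 42, 46, 50, 53, 55, 53, 55, 75, 98, 111, 115, 113, 115, 116, 115, 116, 114, 116, 113, 116, 114, 114, 116, 113, 114, 114, 111, 114, 114, 112, 113, 115, 113, 115, 112, 112, 113, 112, 114, 114, 112, 112, 114, 113, 112, 112, 112, 112, 112, 112, 112, 114, 113, 113, 112, 110, 116, 117, 117, 118, 116, 113]
```

Rail centre ≈ (0.4545, 0.1033), yaw ≈ −0.012. Next I go over the bar, look from two places, then grasp.

```bash
python3 - <<'E'
from cell import robot
import cv2,numpy as np,json
from h import *
np.set_printoptions(precision=4,suppress=True)
a=.175-np.pi/2;r=down(a)
d=np.array([np.cos(.175),np.sin(.175),0]);c0=np.array([.441,-.296,0])
L=[]
for i,(o,z) in enumerate([(-.0,.20),(-.0,.13)]):
    p=c0+d*o+[0,0,z]
    robot.move_ptp(p,r) if i==0 else robot.line_to(p,.2,rot=r)
    robot.sleep(.15);c=robot.camera_info("wrist");im=robot.capture("wrist")[:,:,::-1];cv2.imwrite(f"pics/b{i}.png",im)
    json.dump({k:np.array(c[k]).tolist() for k in("K","R","t")},open(f"b{i}.json","w"))
    h=cv2.cvtColor(im,cv2.COLOR_BGR2HSV);print(proj(c,c0+[0,0,.039]),[h[int(v),int(u)].tolist() for u,v in [proj(c,c0+d*s+[0,0,.039]) for s in (.06,.03,0)]])
    for b in blobs(im,(8,40,150),(25,160,255),(160,20,350,330),300)[:3]: print(b[0],np.round(b[1],1).tolist() if 0 else b[1],np.round([plane(c,q,.039)[:2] for q in b[2]],4).tolist())
    print(robot.sense()["clock"])
b=[cv2.imread(f"pics/b{i}.png") for i in(0,1)];cv2.imwrite("pics/b01.png",np.hstack([x[:,56:456] for x in b]))
E
```

```text
[255.3982 183.1353] [[19, 77, 168], [19, 77, 166], [18, 79, 168]]
4081.5 ((254.0, 175.0), (134.0, 32.0), 90.0) [[0.5186, -0.2629], [0.5247, -0.2965], [0.3715, -0.3269], [0.3645, -0.2884]]
4.3583
[253.1    200.2693] [[21, 73, 168], [20, 79, 167], [18, 77, 168]]
5917.5 ((251.0, 188.5), (167.0, 40.0), 90.0) [[0.5186, -0.2637], [0.5244, -0.2962], [0.3718, -0.3261], [0.365, -0.2875]]
5.0583
```

View pics/b01.png

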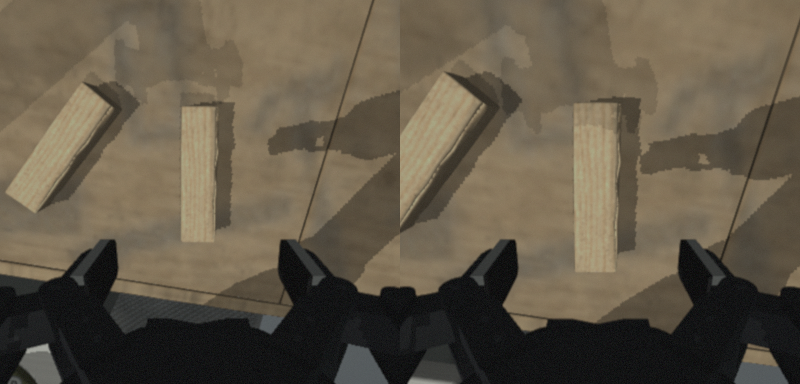

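Both views agree at z=0.039 (b01 shows the bar between the fingers at (198,174) and (595,188)). Centre ≈ (0.445, −0.2935), yaw 0.177. Now I grasp, carry and lay.

```bash
python3 - <<'E'
from cell import robot
import cv2,numpy as np,json
from h import *
np.set_printoptions(precision=4,suppress=True)
B=[json.load(open(f"b{i}.json")) for i in(0,1)]
print("bar top tri",tri([(B[0],(254,175)),(B[1],(251,188.5))]))
r=down(.177-np.pi/2);q=np.array([.445,-.2935,0])
robot.line_to(q+[0,0,.06],.2,rot=r);print(robot.line_to(q+[0,0,.004],.12,until_force=8),robot.sense()["ee_pos"])
robot.command_gripper(0.02,50);s=robot.sense();print("grip",s["gripper_width"],s["gripper_force"],s["ee_pos"],s["clock"])
robot.line_to(q+[0,0,.16],.25)
print("lift",robot.sense()["gripper_width"],robot.sense()["ft_force"])
p=np.array([.4545,.1013,0]);rp=down(-.012)
robot.move_ptp(p+[0,0,.15],rp);robot.line_to(p+[0,0,.075],.15);robot.sleep(.2)
s=robot.sense();print(s["ee_pos"],s["gripper_width"],s["clock"])
cv2.imwrite("pics/p0.png",robot.capture("wrist")[:,:,::-1])
E
```

```text
bar top tri (array([ 0.4445, -0.2935,  0.0111]), np.float64(0.0002626487466880125))
False [ 0.4454 -0.294   0.0046]
grip 0.04122959813159061 52.170841097831726 [ 0.4457 -0.294   0.0048] 6.65
lift 0.041302968204625555 [ 0.0142  0.284  -2.3647]
[0.4554 0.1016 0.076 ] 0.041627268128467704 9.7417
```

View pics/p0.png

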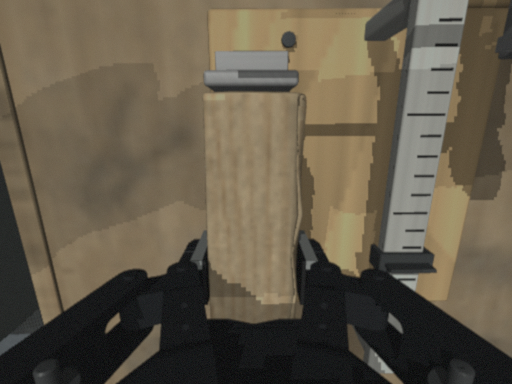

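The view shows the bar held with its top face at u 205–299 and its far end at v≈93. That lines up with the stop, which is at u 204–299 and v 70–90. I check the end gap by ray casting.

```bash
python3 - <<'E'
from cell import robot
import numpy as np,cv2
from h import *
np.set_printoptions(precision=4,suppress=True)
c=robot.camera_info("wrist");G=cv2.imread("pics/p0.png");G=cv2.cvtColor(G,cv2.COLOR_BGR2GRAY)
print(robot.sense()["clock"],G[45:105,230].tolist())
for v in (70,78,85,90): print(v,plane(c,(252,v),.067),plane(c,(252,v),.05))
print("bar end",plane(c,(252,93.5),.110), "stop pred px",proj(c,(.4545,.188,.067)),proj(c,(.4545,.196,.067)),proj(c,(.4545,.188,.05)),"stop xs",plane(c,(204.5,80),.067)[0],plane(c,(299,80),.067)[0],"bar xs",plane(c,(205,110),.110)[0],plane(c,(299,110),.110)[0])
E
```

```text
9.7917 [137, 139, 137, 136, 137, 135, 131, 141, 146, 146, 143, 144, 144, 144, 144, 144, 145, 144, 144, 143, 142, 143, 140, 136, 125, 114, 122, 135, 144, 149, 146, 143, 139, 136, 132, 133, 128, 119, 104, 89, 69, 53, 42, 42, 46, 51, 81, 112, 134, 138, 136, 134, 136, 132, 131, 129, 128, 128, 127, 126]
70 [0.456  0.1957 0.067 ] [0.4559 0.1984 0.05  ]
78 [0.4559 0.1919 0.067 ] [0.4559 0.1942 0.05  ]
85 [0.4559 0.1885 0.067 ] [0.4558 0.1904 0.05  ]
90 [0.4558 0.1861 0.067 ] [0.4558 0.1877 0.05  ]
bar end [0.4559 0.1806 0.11  ] stop pred px [249.3664  86.0582] [249.1262  69.3546] [249.7549  89.528 ] stop xs 0.43128240101554854 0.48029301042394673 bar xs 0.43792619512836684 0.47382892084189904
```

The stop face is at y≈0.188 and the bar end at 0.181, so the gap is about 7 mm. Bar and stop are both centred at x≈0.456. I lower and release.

```bash
python3 - <<'E'
from cell import robot
import numpy as np,cv2,json
from h import *
np.set_printoptions(precision=4,suppress=True)
p=np.array([.4550,.1025,0])
print(robot.line_to(p+[0,0,.0515],.05,until_force=5),robot.sense()["ee_pos"],robot.sense()["ft_force"])
robot.command_gripper(.066);robot.sleep(.2)
robot.line_to(p+[0,0,.13],.15)
s=robot.sense();print(s["gripper_width"],s["clock"])
# look at head/saddle from above
robot.command_gripper(.07)
robot.move_ptp((.565,.15,.235),down(-.012));robot.sleep(.15)
c=robot.camera_info("wrist");cv2.imwrite("pics/h0.png",robot.capture("wrist")[:,:,::-1]);json.dump({k:np.array(c[k]).tolist() for k in("K","R","t")},open("h0.json","w"))
robot.move_ptp((.592,.212,.235),down(-.012));robot.sleep(.15)
c=robot.camera_info("wrist");cv2.imwrite("pics/h1.png",robot.capture("wrist")[:,:,::-1]);json.dump({k:np.array(c[k]).tolist() for k in("K","R","t")},open("h1.json","w"))
cv2.imwrite("pics/t1.png",robot.capture("top")[:,:,::-1])
print(robot.sense()["ee_pos"],robot.sense()["clock"])
a=[cv2.imread(f"pics/h{i}.png") for i in(0,1)];cv2.imwrite("pics/h01.png",np.hstack([a[0][:,112:],a[1][:,112:]]))
E
```

```text
True [0.4549 0.1025 0.0545] [0.6275 0.4872 1.547 ]
0.06615864969359792 11.425
[0.5918 0.2105 0.2353] 13.15
```

View pics/h01.png

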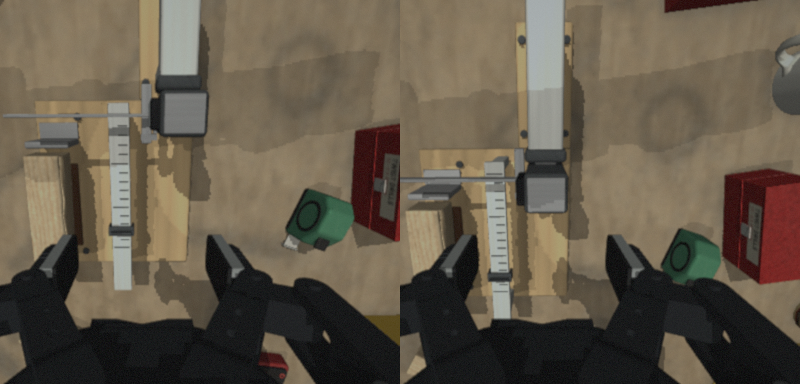

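h01 shows the bar lying on the rail. The head's top face is at about (298,113) in h0 and (258,195) in h1 (full-image px), and the saddle at (232,229) and (211,274). Now I measure the head and ridge.

```bash
python3 - <<'E'
import numpy as np,cv2,json
from h import *
np.set_printoptions(precision=4,suppress=True)
C=[json.load(open(f"h{i}.json")) for i in(0,1)];I=[cv2.imread(f"pics/h{i}.png") for i in(0,1)];G=[cv2.cvtColor(i,cv2.COLOR_BGR2GRAY) for i in I]
print("h0 row",G[0][113,262:325].tolist());print("h0 col",G[0][80:140,298].tolist())
print("h1 row",G[1][190,225:285].tolist());print("h1 col",G[1][145:218,258].tolist())
print("sad0",G[0][218:242,232].tolist(),G[0][218:242,229].tolist());print("sad1",G[1][262:288,211].tolist(),G[1][262:288,208].tolist())
print("blade",G[0][105:128,200].tolist(),G[1][170:192,175].tolist())
for i in(0,1):
    roi=[(270,84,325,140),(232,160,285,215)][i]
    for b in blobs(I[i],(0,0,85),(179,60,135),roi,150)[:2]: print(i,b[0],b[1],np.round([plane(C[i],q,.172)[:2] for q in b[2]],4).tolist())
T=[proj(C[i],(.5925,.2255,.172)) for i in (0,1)];print(T)
E
```

```text
h0 row [47, 25, 29, 29, 31, 25, 29, 25, 28, 30, 35, 49, 54, 62, 85, 110, 119, 121, 119, 119, 118, 120, 121, 119, 118, 118, 118, 118, 119, 118, 118, 120, 119, 121, 120, 119, 119, 118, 119, 117, 118, 118, 119, 119, 118, 120, 118, 116, 118, 120, 118, 118, 118, 118, 113, 83, 57, 57, 84, 106, 111, 109, 111]
h0 col [62, 60, 60, 58, 63, 56, 51, 46, 38, 41, 51, 57, 68, 94, 115, 121, 123, 125, 123, 120, 119, 118, 120, 121, 121, 119, 119, 120, 120, 118, 121, 120, 121, 119, 120, 119, 120, 121, 119, 120, 121, 119, 117, 118, 117, 119, 118, 119, 120, 119, 116, 115, 106, 75, 49, 41, 40, 64, 78, 82]
h1 row [110, 104, 77, 43, 22, 21, 25, 26, 22, 26, 28, 38, 50, 62, 88, 112, 116, 115, 114, 117, 114, 116, 115, 116, 115, 116, 116, 114, 115, 115, 117, 115, 115, 114, 116, 115, 117, 115, 113, 115, 115, 115, 115, 116, 114, 116, 115, 115, 115, 116, 112, 99, 68, 53, 44, 55, 61, 71, 81, 84]
h1 col [151, 153, 153, 143, 100, 65, 59, 61, 63, 61, 62, 60, 56, 56, 57, 47, 48, 63, 70, 60, 44, 38, 39, 41, 40, 41, 38, 38, 46, 54, 60, 61, 76, 105, 118, 118, 119, 119, 118, 116, 116, 114, 116, 117, 116, 114, 113, 116, 118
[... 415 characters left out ...]
67, 61, 49, 43, 38, 49, 75, 123, 152, 146, 160, 173, 175] [175, 174, 175, 174, 174, 174, 174, 175, 174, 153, 105, 68, 60, 65, 62, 49, 40, 38, 49, 79, 127, 163, 174, 174, 174, 174]
blade [131, 131, 130, 130, 132, 130, 132, 129, 126, 124, 120, 118, 112, 125, 128, 127, 129, 126, 128, 126, 127, 128, 126] [140, 142, 142, 142, 141, 140, 124, 94, 88, 118, 121, 120, 120, 119, 124, 123, 114, 98, 89, 88, 78, 75]
0 1556.0 ((297.5, 113.5), (39.0, 41.0), 90.0) [[0.5814, 0.2355], [0.6104, 0.2351], [0.6118, 0.2082], [0.5817, 0.2086]]
1 1210.5 ((258.5, 196.0), (34.0, 37.0), 90.0) [[0.5821, 0.2353], [0.6108, 0.235], [0.6111, 0.207], [0.5813, 0.2074]]
[array([292.3537, 108.6127]), array([253.5703, 191.0929])]
```

```bash
python3 - <<'E'
from cell import robot
import numpy as np,cv2,json
from h import *
np.set_printoptions(precision=4,suppress=True)
C=[json.load(open(f"h{i}.json")) for i in(0,1)]
print("ridge tri",tri([(C[0],(231,233.2)),(C[1],(210,280.7))]),plane(C[0],(231,233.2),.094),plane(C[1],(210,280.7),.094))
print("blade tri",tri([(C[0],(200,116.7)),(C[1],(175,177.7))]),plane(C[0],(200,116.7),.116),plane(C[1],(175,177.7),.116))
p=np.array([.595,.2215,0]);r=down(-.012)
robot.line_to(p+[0,0,.2],.2,rot=r)
print(robot.line_to(p+[0,0,.127],.1,until_force=8),robot.sense()["ee_pos"],robot.sense()["clock"])
robot.command_gripper(.02,60);robot.sleep(.3)
s=robot.sense();print(s["gripper_width"],s["gripper_force"],s["ft_force"],s["ee_pos"],s["clock"])
cv2.imwrite("pics/t2.png",robot.capture("top")[:,:,::-1])
E
```

```text
ridge tri (array([0.5378, 0.0943, 0.0929]), np.float64(0.0006617528605777446)) [0.5373 0.0951 0.094 ] [0.5386 0.0948 0.094 ]
blade tri (array([0.5113, 0.2219, 0.1009]), np.float64(0.0008442963893966814)) [0.515  0.2214 0.116 ] [0.515  0.2254 0.116 ]
False [0.5955 0.2215 0.1276] 14.3667
0.03684309070003521 63.253687620162964 [-3.3798 -0.0435  4.957 ] [0.5945 0.2218 0.1278] 15.0583
```

Grip is good: width 37 mm, 63 N, so the button is in. The ridge is at y≈0.0948 and the head is at 0.2216. I pull most of the way and look.

```bash
python3 - <<'E'
from cell import robot
import numpy as np,cv2,json
from h import *
np.set_printoptions(precision=4,suppress=True)
robot.line_to((.595-.0014,.2216-.117,.1276),.05);robot.sleep(.3)
s=robot.sense();print(s["gripper_width"],s["gripper_force"],s["ft_force"],s["ee_pos"],s["clock"])
c=robot.camera_info("wrist");cv2.imwrite("pics/f0.png",robot.capture("wrist")[:,:,::-1]);json.dump({k:np.array(c[k]).tolist() for k in("K","R","t")},open("f0.json","w"))
t=robot.capture("top")[:,:,::-1];cv2.imwrite("pics/t3.png",t)
a=cv2.imread("pics/f0.png")[:,100:500];b=cv2.resize(t[195:275,130:230],(400,320),interpolation=cv2.INTER_CUBIC)
cv2.imwrite("pics/f0c.png",np.hstack([a,np.vstack([b,np.zeros((64,400,3),np.uint8)])]))
E
```

```text
0.036849850741439434 63.93068790435791 [-0.949   6.2399  2.9784] [0.5935 0.1076 0.1278] 17.9
```

View pics/f0c.png

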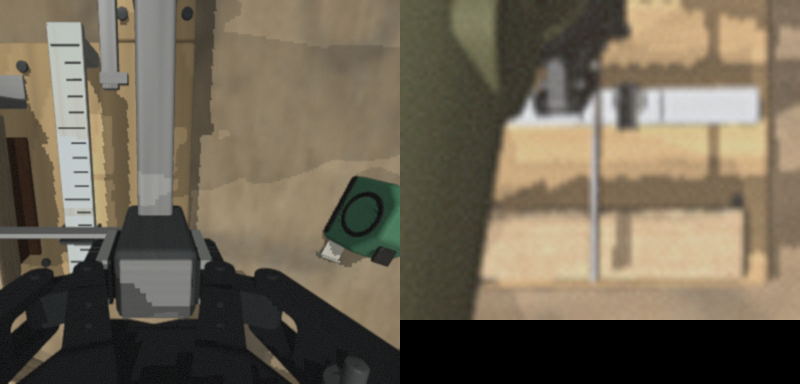

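Right panel (top view): the blade is at crop u≈596 (px ≈179), the saddle at u≈627 (px ≈187), and the bar lies on the rail. I compute the remaining distance from the same view, using the known heights.

```bash
python3 - <<'E'
from cell import robot
import numpy as np,cv2
from h import *
np.set_printoptions(precision=4,suppress=True)
T=robot.camera_info("top")
g=cv2.cvtColor(cv2.imread("pics/t3.png"),cv2.COLOR_BGR2GRAY);g0=cv2.cvtColor(cv2.imread("pics/top0.png"),cv2.COLOR_BGR2GRAY)
print("blade rows",g[228:245:4,172:190].tolist());print("saddle rows t3",g[217:226:2,178:196].tolist());print("saddle rows top0",g0[217:226:2,178:196].tolist())
for u in(178,179,180): print(u,plane(T,(u,221),.116)[1],plane(T,(u,235),.116)[:2])
for u in(186,187,188): print(u,plane(T,(u,221),.094)[1],plane(T,(u,221),.085)[1])
print(proj(T,(.538,.0948,.094)))
E
```

```text
blade rows [[186, 187, 184, 186, 185, 186, 164, 119, 148, 181, 186, 180, 175, 168, 177, 181, 181, 184], [190, 188, 188, 187, 188, 191, 172, 124, 155, 184, 189, 188, 187, 188, 189, 185, 189, 187], [167, 172, 171, 169, 171, 178, 173, 125, 159, 173, 169, 168, 165, 168, 163, 168, 167, 166], [122, 116, 109, 108, 111, 142, 170, 111, 102, 119, 120, 118, 110, 108, 113, 116, 117, 116], [110, 106, 109, 108, 106, 136, 164, 109, 102, 109, 109, 110, 108, 108, 109, 109, 109, 109]]
saddle rows t3 [[72, 97, 142, 169, 165, 148, 114, 73, 64, 83, 101, 113, 135, 155, 172, 180, 172, 165], [145, 134, 178, 218, 212, 158, 117, 82, 68, 82, 105, 135, 151, 169, 216, 222, 207, 175], [182, 137, 178, 216, 211, 166, 108, 69, 62, 81, 107, 133, 156, 175, 212, 220, 206, 173], [184, 133, 178, 220, 224, 205, 130, 70, 67, 79, 116, 160, 195, 217, 219, 218, 207, 173], [173, 128, 162, 202, 206, 195, 126, 69, 65, 76, 113, 162, 199, 207, 202, 201, 192, 182]]
saddle rows top0 [[155, 141, 156, 161, 157, 131, 109, 88, 77, 81, 92, 105, 124, 141, 162, 165, 161, 153], [193, 162, 192, 207, 195, 143, 114, 91, 70, 79, 99, 123, 143, 157, 199, 207, 190, 160], [190, 168, 197, 206, 193, 150, 111, 85, 69, 78, 101, 127, 143, 165, 195, 204, 188, 159], [202, 198, 202, 204, 206, 189, 130, 88, 71, 79, 108, 149, 180, 200, 206, 203, 188, 163], [190, 192, 188, 189, 189, 182, 127, 92, 77, 82, 104, 153, 183, 188, 186, 185, 181, 167]]
178 0.10849978320185207 [0.5039 0.1084]
179 0.1061171830159882 [0.5039 0.106 ]
180 0.10373453613277657 [0.5039 0.1036]
186 0.0928762957196118 0.09428300455895854
187 0.09044151007015068 0.09182702315416343
188 0.08800667669680064 0.08937099361002439
[185.21   220.9555]
```

Remaining travel is about 14 mm (13.3 by wrist, 14.5 by top view), with about 3 mm of spring lag in the command. I move, then verify.

```bash
python3 - <<'E'
from cell import robot
import numpy as np,cv2
from h import *
np.set_printoptions(precision=4,suppress=True)
y=.0907
for k in range(3):
    robot.line_to((.5933,y,.1276),.04);robot.sleep(.4);s=robot.sense();e=s["ee_pos"][1]-.0937;print(y,s["ee_pos"],s["gripper_width"],s["gripper_force"],s["ft_force"],s["clock"])
    if abs(e)<.0005: break
    y-=e
robot.sleep(.5);print(robot.sense()["ee_pos"])
t=robot.capture("top")[:,:,::-1];cv2.imwrite("pics/t4.png",t);w=robot.capture("wrist")[:,:,::-1]
sc=robot.capture("scene")[:,:,::-1]
g=cv2.cvtColor(t,cv2.COLOR_BGR2GRAY);print("blade",g[232:245:4,178:194].tolist(),"sad",g[217:226:2,178:196].tolist())
a=cv2.resize(t[195:275,140:240],(400,320),interpolation=cv2.INTER_CUBIC);b=cv2.resize(sc[240:340,180:305],(400,320),interpolation=cv2.INTER_CUBIC)
cv2.imwrite("pics/t4c.png",np.hstack([a,b]))
E
```

```text
0.0907 [0.5934 0.0935 0.1278] 0.03689113758855749 64.08132791519165 [0.3477 5.3007 2.1633] 18.9
[0.5934 0.0935 0.1278]
blade [[191, 189, 190, 188, 190, 190, 174, 132, 175, 189, 186, 185, 187, 188, 189, 184], [169, 168, 168, 168, 172, 178, 170, 125, 153, 170, 168, 165, 167, 165, 168, 164], [118, 110, 110, 115, 117, 138, 162, 108, 104, 115, 117, 116, 108, 109, 106, 106], [110, 110, 109, 106, 109, 132, 160, 110, 101, 107, 109, 106, 107, 108, 112, 108]] sad [[72, 60, 63, 65, 57, 46, 51, 60, 69, 80, 99, 111, 133, 142, 137, 140, 144, 163], [74, 59, 62, 59, 51, 76, 103, 91, 66, 80, 106, 136, 151, 145, 151, 161, 153, 163], [85, 69, 65, 60, 78, 131, 155, 111, 66, 79, 104, 133, 157, 155, 161, 156, 152, 160], [136, 133, 133, 144, 175, 209, 185, 110, 67, 77, 112, 164, 195, 205, 169, 157, 149, 164], [205, 204, 204, 201, 206, 205, 179, 108, 77, 83, 111, 160, 201, 193, 162, 154, 158, 171]]
```

View pics/t4c.png

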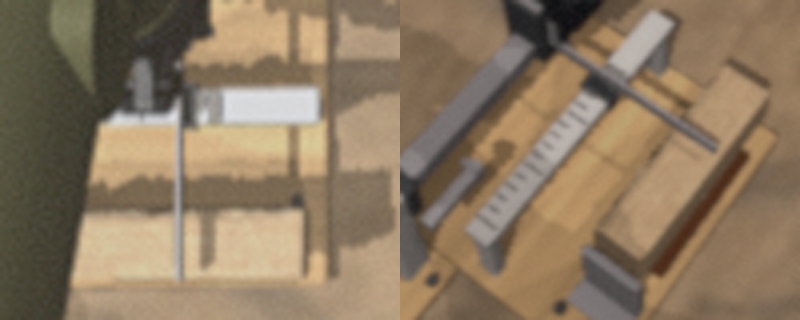

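In the top view the blade (px 184.0 → y≈0.094) stands over the ridge (y≈0.094–0.095). The scene crop shows the blade on the saddle and the bar flat on the rail near the stop. The grip is steady, so I hand in.

```bash
python3 -c "
from cell import robot
print(robot.sign_off(),robot.sense()['clock'])"
```

```text
the job is handed in; nothing more can be done
the job is handed in; nothing more can be done
```

I handed the job in with the offcut released on the rail about 7 mm from the end stop, and the gauge head still gripped with the button pressed and the pointer within about 1 mm of the ridge by my measurements; no verdict was returned.

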